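Dress the whetstone, then hold the block over its case

ROBOT

A 6-joint arm with a two-finger parallel gripper is mounted at the origin on a cart in front of the work surface, level with it; the furniture and walls round the work are solid. World frame = base frame: x ahead of the robot, y to its left, z up, the work surface at z = 0. Lengths are in m, angles in rad, forces in N, time in s.
With the tool pointing down it reaches from about 0.35 to 0.775 m from the base axis. Payload 7.3 kg.
Tool frame: the origin (TCP) lies at the very end of the fingers, on their centre line; the grasp point (between the pads) lies 19 mm behind it; z points along the fingers, y is the line along which they close (so a half turn about z gives the same grasp; the last joint's range is limited). The gripper opens to 92 mm and grips with 3 to 60 N. Pads are 19 mm wide; open, the fingers measure 130 mm over their backs; the gripper's body (75 mm by 190 mm) begins 47 mm behind the grasp point.
Start: joints at [-1.325, 0.342, 1.524, -0, 1.275, -0.146], TCP at [0.2, -0.485, 0.227] pointing down, gripper open.
Joint ranges: [-2.53, 2.53], [-0.77, 2.02], [0.04, 2.7], [-1, 4.14], [0.28, 2.66], [-3.11, 3.11]. Speed limits (rad/s): [2.57, 2.57, 3.14, 3.14, 3.14, 3.14].

INTERFACE

Orientations are given as [roll, pitch, yaw] about the fixed x, y, z axes, in that order (R = Rz(yaw) Ry(pitch) Rx(roll)).
In Python, from cell import robot, read_camera, get_calibration gives the robot as it stands. The module is installed in compiled form; this text tells all that it offers.
- The arm moves only by the tool send_rows, never from a script. Its argument "plan" is a list of rows, each a list of 2 entries, a list of its own where there are three numbers: the shift along the tool's x, y, z as a fraction of full scale, then the turn, a rotation vector about the tool's x, y, z as a fraction of full scale. A call has exactly 10 rows; each row shifts and turns the commanded pose from where the row before left it, along the tool's axes as they then stand; what a row does not reach is not made up. Full scale, the value 1, is 0.025 m for a shift and 90 degrees for a turn. A row lasts 1/8 s, in which the tool goes at most 62.5 mm and 10.7 degrees, less where a joint would pass 70% of its speed; a pose out of reach is approached as far as the arm can. A call with a number of a shift or a turn outside -1 to 1 is refused whole. A call with a gripper value outside its range is refused whole. "gripper" is the opening, from -1 (shut) to 1 (fully open), so that 0 is half open, set as the call begins (left out, the last holds). The fingers move at their own pace and stop on an object; "force" is the grip in N (left out, the last holds). Time passes only in rows, so rows that do not move let the fingers close, or fill a call up. It gives the time, the measured TCP pose, the force, the opening and the grip force at its end, in the units of the state.
- robot.observe(): the state, without advancing time (a new reading comes with each control period).
- read_camera(name): name is "scene" or "top" or "wrist"; returns (picture, depth): 384x512x3 uint8, blue, green, red; 384x512 float32, m along the optical axis (not along the pixel's ray), 0 where there is no reading.
- get_calibration(name): a dict with "intrinsics" (3x3 intrinsics, pixels), "dist_coeffs" ([k1, k2, p1, p2, k3] as OpenCV has them; the pictures are not rectified), "rvec" (rotation vector, rad) and "tvec" (3), from world to camera coordinates, as OpenCV has them. Camera axes: x right, y down, z forward; pixel columns grow to the right and rows downward; lengths in m; the calibration is good to about 2 mm. A picture is of the moment at which its call begins: read the wrist's pose just before it. get_calibration takes no time and is no camera call; for the wrist camera it gives the pose at the moment of the call.
- robot.hand_in(): hands the job in; it is judged then, once.
The state is a dict: "time": time; "qpos": joint angles; "qvel": joint speeds; "joint_efforts": joint torques, N m; "tool_pos": TCP position; "tool_rot": TCP orientation; "contact_force": force on the tool from outside, world axes, zero at the start; "torque": the same for the moment, N m; "opening": finger opening in m; "grip_force": force on a finger pad.
Only numpy, scipy, OpenCV 4.12 (cv2) and the standard library are available. Lean on these libraries where they do the work, as an engineer would, in place of code of your own. Each camera call takes 0.05 s, during which the arm holds its last target. There are 200 camera calls.

TASK

Pick up the dressing block by its wooden grip and lay it flat, lengthwise, on the end of the whetstone nearest you; press until the stone has sunk about 8 mm into its foam bed and, keeping that pressure, draw the block in one stroke to the far end. Then lift it and carry it over the top of the row of two spice jars and a tin that stands in between, without disturbing them, to its open blue case, which must not be touched. Finish still holding it there, still and level about 15 mm above the case's rim, lined up so that it could be lowered straight in, because I still have to put a liner in the case.

Things in the scene. Friction and masses are not known exactly. Their poses are not given: they have to be found in the camera images.
- block_mid (a point): Centre of the loose dressing block, half-way up, 24 mm above its underside. The block (about 0.2 kg) is a flat dark abrasive plate, 80 x 46 x 14 mm (x, y, z), with a brown wooden grip standing along the middle of it, 60 mm long (x) x 26 mm wide (y), from 14 to 48 mm above the underside: pinch it across y. x runs along the block, z up; both ends are alike. It starts standing flat on the worktop.
- stone_tray: Fixed black tray of the whetstone, 216 x 86 mm, walls 34 mm high; origin at the centre of its underside, on the worktop. x runs lengthwise, from the end nearest the robot to the far end.
- stone_top (a point): Centre of the top face of the orange-brown whetstone in the tray, 200 x 70 x 27 mm, same axes as the tray; 56 mm above the worktop while nothing presses on it. The stone stays level and sinks straight down on its foam bed.
- stone (a joint): How far the stone has sunk into its foam bed, in m: 0 unloaded, at most 0.018. The foam gives about 1 mm per newton (8 mm at 8 N).
- case: Fixed open storage case of the block, blue, 110 x 76 mm outside (117 x 83 mm over its ribs and clips), 45 mm high, walls 5 mm, inside 100 x 66 mm; origin at the centre of its underside; x runs lengthwise. The block fits in with its x along the case's x, either way round.
- case_rim (a point): Centre of the case's mouth, level with the rim, 45 mm above the worktop; same axes as the case.
- tin_1: Green and yellow food tin, 57 mm in diameter, 72 mm high, standing loose in the row between whetstone and case; origin at the centre of its underside.
- spice_jar_1: Spice jar with a green cap and a brown label, 46 mm in diameter, 106 mm high, standing loose in the same row; origin at the centre of its underside.
- spice_jar_2: Spice jar with a green cap and a red and white label, 46 mm in diameter, 106 mm high, standing loose in the same row; origin at the centre of its underside. The three stand about 70 mm apart, centre to centre, in any order.
Not all that is in view belongs to the job. Leave any purple or turquoise look-alike of the spice_jar_1 alone.

How it is judged:
By the outcome, as a careful person would: the job done as asked, in the order asked, and still so for the second after the job is handed in, while the arm keeps its last pose, push and grip.
It also fails if it takes over 53 s, if anything falls off the work surface, if the arm or the gripper's body presses on something with over 40 N, if the wrist force passes 120 N, or if a joint passes its speed limit or range.

## Working session

There is one attempt and no reset: what is moved stays moved. The work goes in short steps, Python scripts to look and compute and a tool call to move; the robot and the scene stay as the last step left them, time stands still between calls to the robot, and variables do not carry over. Pictures are saved under pics/ and viewed, at most 10 in all, crops included, and the job is handed in when it is done.

Besides the shell and the picture viewer there is one more tool, called after "Emit:" as name(argument=value, ...), one argument or row to a line, values as JSON. send_rows: Moves the arm, as the interface text tells. Shift numbers are shares of 0.025 m and turn numbers shares of 90 degrees, none past 1 either way. Its arguments: {"type":"object","properties":{"plan":{"type":"array"},"gripper":{"type":"number"},"force":{"type":"number"}},"required":["plan"]}

```bash
mkdir -p pics; cat > h.py <<'E'
import numpy as np, cv2
from cell import robot, read_camera, get_calibration
def cloud(name):
    c=get_calibration(name); im,d=read_camera(name)
    K=np.array(c["intrinsics"],float); D=np.array(c["dist_coeffs"],float)
    R=cv2.Rodrigues(np.array(c["rvec"],float))[0]; t=np.array(c["tvec"],float).ravel()
    v,u=np.mgrid[0:384,0:512]
    p=cv2.undistortPoints(np.stack([u,v],-1).reshape(-1,1,2).astype(np.float64),K,D).reshape(384,512,2)
    P=np.dstack([p*d[...,None],d])
    W=(P-t)@R
    W[d==0]=np.nan
    return im,W
E
python3 - <<'E'
from h import *
for n in("top","scene"):
    im,W=cloud(n); cv2.imwrite(f"pics/{n}0.png",im); np.savez(f"/tmp/{n}.npz",im=im,W=W)
s=robot.observe();print(s)
E
```

```text
{'time': 0.1, 'qpos': array([-1.32498783e+00,  3.42620144e-01,  1.52491720e+00, -2.56128035e-06,
        1.27537447e+00, -1.46015785e-01]), 'qvel': array([ 1.09183677e-03, -1.89791651e-03, -3.04153074e-03, -2.53076579e-05,
        9.61199358e-04,  1.55992819e-03]), 'joint_efforts': array([ 2.01351693e-03, -4.32003593e+01, -2.44694817e+01,  7.19063985e-02,
        5.26500796e-02, -6.09215317e-05]), 'tool_pos': array([ 0.20040962, -0.48486061,  0.22613303]), 'tool_rot': array([-3.14028717e+00, -1.89511426e-04,  3.91824901e-01]), 'contact_force': array([-0.21095036, -0.75907072, -0.40992782]), 'torque': array([-0.01967911,  0.08978875, -0.03995132]), 'grip_force': 0.0, 'opening': 0.09194212878227434}
```

View pics/top0.png

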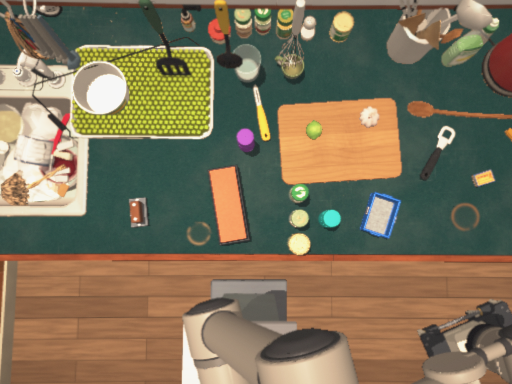

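View pics/scene0.png

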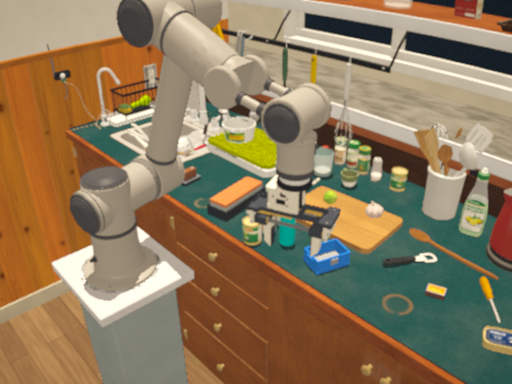

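Top view: the dressing block is at (138,212), with a brown grip on a dark plate. The whetstone is at (229,204), the case at (381,215), and the row at (299,193), (299,218), (299,243). Look-alikes are turquoise at (330,218) and purple at (246,140). Nothing else resembles the block; the other brown items are the spoon at (420,108) and the pine cone in the sink at (14,186).

```bash
python3 - <<'E'
from h import *
z=np.load("/tmp/top.npz");im,W=z["im"],z["W"]
def rect(n,x0,x1,y0,y1,zl,zh):
    A=W[y0:y1,x0:x1].reshape(-1,3); A=A[(A[:,2]>zl)&(A[:,2]<zh)]
    if len(A)<5: print(n,"few",len(A));return
    r=cv2.minAreaRect(A[:,:2].astype(np.float32))
    print(n,len(A),"c",np.round(r[0],4),"size",np.round(r[1],4),"ang",round(r[2],1),"z",np.round(np.percentile(A[:,2],[5,50,95]),4))
rect("blk",120,160,190,235,.007,.08); rect("grip",120,160,190,235,.035,.08)
rect("tray",200,260,155,255,.025,.08); rect("stone",200,260,155,255,.05,.08)
rect("case",350,410,185,245,.03,.08)
rect("j1",285,312,180,204,.06,.2);rect("j2",285,312,205,230,.06,.2);rect("j3",285,312,231,256,.06,.2)
rect("turq",318,343,205,231,.05,.2);rect("purp",233,260,125,155,.05,.2)
print(W[20:250:1,0:512].shape, np.nanmax(W[150:250,190:420,2]))
c=[im[185:250,115:165],im[170:260,275:350],im[185:245,355:410]]
o=np.hstack([cv2.resize(a,(260,340),interpolation=cv2.INTER_CUBIC) for a in c]); cv2.imwrite("pics/crop1.png",o)
E
```

```text
blk 480 c [0.4689 0.285 ] size [0.0992 0.1105] ang 3.9 z [0.0105 0.0276 0.0512]
grip 224 c [0.4593 0.2897] size [0.0594 0.0265] ang 6.1 z [0.0403 0.0475 0.052 ]
tray 2296 c [0.481  0.0333] size [0.2161 0.0859] ang 9.8 z [0.0327 0.0557 0.0598]
stone 1841 c [0.4808 0.0335] size [0.1999 0.0701] ang 9.9 z [0.0527 0.0564 0.0601]
case 387 c [ 0.4545 -0.3913] size [0.0825 0.1168] ang 70.8 z [0.0327 0.0429 0.0486]
j1 259 c [ 0.5103 -0.1598] size [0.0439 0.0434] ang 44.7 z [0.0755 0.1056 0.1102]
j2 253 c [ 0.442  -0.1599] size [0.0445 0.0421] ang 89.7 z [0.0855 0.1059 0.1095]
j3 353 c [ 0.3728 -0.1612] size [0.0537 0.0542] ang 0.3 z [0.0653 0.0696 0.0741]
turq 280 c [ 0.4428 -0.2427] size [0.0444 0.0444] ang 40.4 z [0.0651 0.1055 0.1092]
purp 287 c [ 0.6564 -0.014 ] size [0.0445 0.0449] ang 89.9 z [0.064  0.1052 0.1094]
(230, 512, 3) 0.11234969579170083
```

View pics/crop1.png

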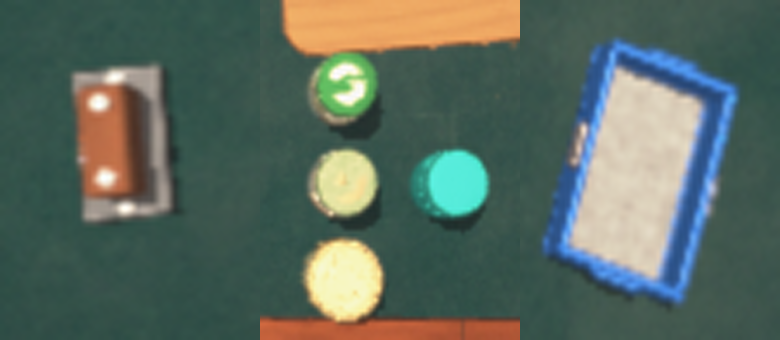

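The crop confirms the choices: the block has a brown grip on a grey-dark plate. The row, from far to near, is a green-capped jar, a jar whose lid looks pale, and the yellow-topped tin. The turquoise jar stands off to the side. The open blue case is turned about -19°.

```bash
cat >> h.py <<'E'
from scipy.spatial.transform import Rotation as Ro
def delta(p,yaw_deg):
    "total shift units (in present tool axes) and turn units to reach p, tool down, yaw"
    s=robot.observe(); R=Ro.from_euler("xyz",s["tool_rot"])
    T=Ro.from_euler("xyz",[np.pi,0,np.radians(yaw_deg)])
    print("t",round(s["time"],2),"pos",s["tool_pos"].round(4),"rot",np.degrees(s["tool_rot"]).round(2),"F",s["contact_force"].round(2),"M",s["torque"].round(2),"grip",round(s["grip_force"],1),round(s["opening"],4))
    print("shift units, axes AFTER turn",(T.inv().apply(np.array(p)-s["tool_pos"])/.025).round(3),"turn units",(np.degrees((R.inv()*T).as_rotvec())/90).round(4))
E
python3 - <<'E'
from h import *
c=get_calibration("wrist");R=cv2.Rodrigues(np.array(c["rvec"]))[0];C=-R.T@np.array(c["tvec"]).ravel()
s=robot.observe();Rt=Ro.from_euler("xyz",s["tool_rot"])
print("cam in tool",Rt.inv().apply(C-s["tool_pos"]),"axis in tool",Rt.inv().apply(R[2]),"imgx",Rt.inv().apply(R[0]),c["intrinsics"])
delta([.40,-.37,.25],0)
E
```

```text
cam in tool [ 0.083986    0.00038955 -0.1586186 ] axis in tool [-3.06792309e-01 -1.91680448e-05  9.51776486e-01] imgx [-1.49528933e-04  9.99999988e-01 -2.80594052e-05] [[293.2831089    0.         257.21263493]
 [  0.         293.2831089  192.67137057]
 [  0.           0.           1.        ]]
t 0.1 pos [ 0.2004 -0.4849  0.2261] rot [-1.7993e+02 -1.0000e-02  2.2450e+01] F [-0.21 -0.76 -0.41] M [-0.02  0.09 -0.04] grip 0.0 0.0919
shift units, axes AFTER turn [ 7.984 -4.594 -0.955] turn units [-0.0008  0.      0.2494]
```

Emit:
send_rows(
  plan=[
    [[0, 0, -0.1], [0, 0, 0.083]],
    [[0, 0, -0.1], [0, 0, 0.083]],
    [[0, 0, -0.1], [0, 0, 0.083]],
    [[1, -0.4, -0.1], [0, 0, 0]],
    [[1, -0.5, -0.1], [0, 0, 0]],
    [[1, -0.6, -0.1], [0, 0, 0]],
    [[1, -0.6, -0.1], [0, 0, 0]],
    [[1, -0.6, -0.1], [0, 0, 0]],
    [[1, -0.6, 0], [0, 0, 0]],
    [[1, -0.5, 0], [0, 0, 0]],
  ],
  gripper=1,
  force=50,
)

```text
time: 1.35
tool_pos: [0.3761, -0.3893, 0.2464]
tool_rot: [-3.141, 0.0, 0.001]
contact_force: [0.3, 0.4, 0.2]
opening: 0.0917
grip_force: 0.0
```

Emit:
send_rows(
  plan=[
    [[0.9, 0, 0], [0, 0, 0]],
    [[0.9, 0, 0], [0, 0, 0]],
    [[0.7, 0, 0], [0, 0, 0]],
    [[0.3, 0, 0], [0, 0, 0]],
    [[0.2, 0, 0], [0, 0, 0]],
    [[0, 0, 0], [0, 0, 0]],
    [[0, 0, 0], [0, 0, 0]],
    [[0, 0, 0], [0, 0, 0]],
    [[0, 0, 0], [0, 0, 0]],
    [[0, 0, 0], [0, 0, 0]],
  ],
)

```text
time: 2.6
tool_pos: [0.4503, -0.3901, 0.2468]
tool_rot: [3.141, -0.0, 0.001]
contact_force: [0.9, 0.5, -0.3]
opening: 0.0917
grip_force: 0.0
```

```bash
python3 - <<'E'
from h import *
delta([.4593,.2897,.15],5.5)
im,W=cloud("wrist"); cv2.imwrite("pics/w1.png",im); np.savez("/tmp/w1.npz",im=im,W=W)
E
```

```text
t 2.6 pos [ 0.4503 -0.3901  0.2468] rot [ 1.7999e+02 -0.0000e+00  3.0000e-02] F [ 0.88  0.47 -0.32] M [ 0.02  0.02 -0.  ] grip 0.0 0.0917
shift units, axes AFTER turn [  2.963 -27.032   3.873] turn units [ 0.0001 -0.     -0.0608]
```

View pics/w1.png

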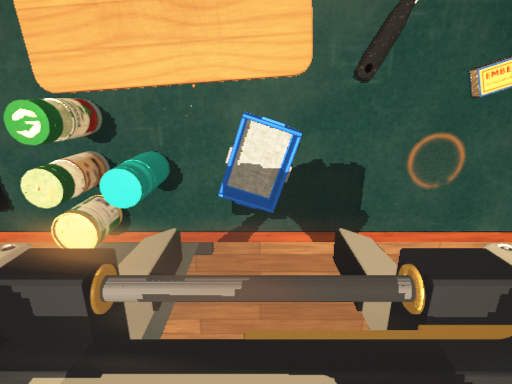

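The wrist view shows the case at (260,163). Its clips are on the long sides at (229,157) and (290,170), and its ribs are on the ends.

```bash
python3 - <<'E'
from h import *
from scipy.optimize import least_squares
def fit(f,x0,x1,y0,y1):
    z=np.load(f);im,W=z["im"][y0:y1,x0:x1].astype(int),z["W"][y0:y1,x0:x1]
    m=(W[...,2]>.040)&(W[...,2]<.051)&(im[...,0]>im[...,2]+50)
    A=W[m][:,:2]
    def r(p):
        c,s=np.cos(p[2]),np.sin(p[2]);d=A-p[:2]
        a=np.abs(d@[c,s])-.0525;b=np.abs(d@[-s,c])-.0355
        sd=np.where((a>0)&(b>0),np.hypot(a,b),np.maximum(a,b))
        return np.sign(sd)*np.maximum(np.abs(sd)-.002,0)+sd*.1
    q=least_squares(r,[.4545,-.391,-.335],loss="soft_l1",f_scale=.001)
    print(f,m.sum(),q.x[:2].round(4),np.degrees(q.x[2]).round(2),np.abs(r(q.x)).mean(), np.median(W[m][:,2]))
fit("/tmp/w1.npz",210,310,100,220); fit("/tmp/top.npz",350,410,185,245)
E
```

```text
/tmp/w1.npz 1192 [ 0.4544 -0.3922] -18.3 0.0002385768398357895 0.04495564624814857
/tmp/top.npz 266 [ 0.4544 -0.3908] -18.26 0.0003620941685003336 0.04439589396255569
```

Emit:
send_rows(
  plan=[
    [[0, -0.5, 0], [0, 0, 0]],
    [[0, -1, 0], [0, 0, 0]],
    [[0, -1, 0], [0, 0, 0]],
    [[0, -1, 0], [0, 0, 0]],
    [[0, -1, 0], [0, 0, 0]],
    [[0, -1, 0], [0, 0, 0]],
    [[0, -1, 0], [0, 0, 0]],
    [[0, -1, 0], [0, 0, 0]],
    [[0, -1, 0], [0, 0, 0]],
    [[0, -1, 0], [0, 0, 0]],
  ],
)

```text
time: 3.9
tool_pos: [0.4499, -0.151, 0.2468]
tool_rot: [-3.142, -0.0, 0.001]
contact_force: [0.5, 0.4, -0.3]
opening: 0.0914
grip_force: 0.0
```

Emit:
send_rows(
  plan=[
    [[0, -1, 0], [0, 0, 0]],
    [[0, -1, 0], [0, 0, 0]],
    [[0, -1, 0], [0, 0, 0]],
    [[0, -1, 0], [0, 0, 0]],
    [[0, -1, 0], [0, 0, 0]],
    [[0, -1, 0], [0, 0, 0]],
    [[0, -1, 0], [0, 0, 0]],
    [[0, -1, 0], [0, 0, 0]],
    [[0, -1, 0], [0, 0, 0]],
    [[0, -1, 0], [0, 0, 0]],
  ],
)

```text
time: 5.15
tool_pos: [0.4494, 0.0987, 0.2468]
tool_rot: [-3.141, -0.0, 0.001]
contact_force: [0.5, -0.0, -0.5]
opening: 0.0918
grip_force: 0.0
```

Emit:
send_rows(
  plan=[
    [[0, -1, 0], [0, 0, 0]],
    [[0, -1, 0], [0, 0, 0]],
    [[0, -1, 0], [0, 0, 0]],
    [[0, -1, 0], [0, 0, 0]],
    [[0, -1, 0], [0, 0, 0]],
    [[0, -1, 0], [0, 0, 0]],
    [[0, -1, 0], [0, 0, 0]],
    [[0, -0.7, 0], [0, 0, 0]],
    [[0, 0, 0], [0, 0, 0]],
    [[0, 0, 0], [0, 0, 0]],
  ],
)

```text
time: 6.4
tool_pos: [0.4498, 0.2894, 0.2466]
tool_rot: [3.141, 0.0, 0.001]
contact_force: [-0.2, -0.3, -0.7]
opening: 0.0917
grip_force: 0.0
```

```bash
python3 - <<'E'
from h import *
im,W=cloud("wrist"); cv2.imwrite("pics/w2.png",im)
m=(W[...,2]>.04)&(W[...,2]<.052)&(np.hypot(W[...,0]-.459,W[...,1]-.29)<.06)
r=cv2.minAreaRect(W[m][:,:2].astype(np.float32));print("grip",m.sum(),r)
m2=(W[...,2]>.008)&(W[...,2]<.018)&(np.hypot(W[...,0]-.459,W[...,1]-.29)<.06)
r2=cv2.minAreaRect(W[m2][:,:2].astype(np.float32));print("plate",m2.sum(),r2)
delta([r[0][0],r[0][1],.018],r[2] if r[2]<45 else r[2]-90)
m=(W[...,2]>.050)&(W[...,2]<.062)&(np.abs(W[...,1]-.03)<.1);print("stone pts",m.sum())
E
```

```text
grip 978 ((0.4602017402648926, 0.289233922958374), (0.059716492891311646, 0.02598174288868904), 6.33837890625)
plate 996 ((0.4601929783821106, 0.2892201840877533), (0.07968775928020477, 0.04601471498608589), 6.352923393249512)
t 6.45 pos [0.4499 0.2892 0.2467] rot [1.7997e+02 1.0000e-02 0.0000e+00] F [-0.05  0.62  0.11] M [ 0.03  0.04 -0.01] grip 0.0 0.092
shift units, axes AFTER turn [0.408 0.045 9.147] turn units [ 0.0003  0.0001 -0.0704]
stone pts 10380
```

View pics/w2.png

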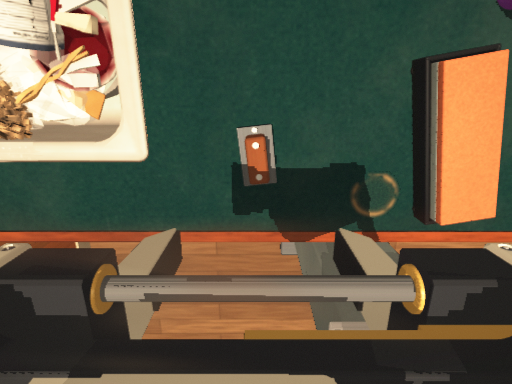

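The wrist view shows the block clearly at (257,155) and the stone at (470,140). Descending now to the grip.

Emit:
send_rows(
  plan=[
    [[0, 0, 0], [0, 0, -0.035]],
    [[0, 0, 0], [0, 0, -0.0354]],
    [[0.2, 0.02, 1], [0, 0, 0]],
    [[0.21, 0.025, 1], [0, 0, 0]],
    [[0, 0, 1], [0, 0, 0]],
    [[0, 0, 1], [0, 0, 0]],
    [[0, 0, 1], [0, 0, 0]],
    [[0, 0, 1], [0, 0, 0]],
    [[0, 0, 0.7], [0, 0, 0]],
    [[0, 0, 0.3], [0, 0, 0]],
  ],
)

```text
time: 7.7
tool_pos: [0.4601, 0.289, 0.0709]
tool_rot: [3.141, 0.001, 0.11]
contact_force: [0.7, -0.4, 0.6]
opening: 0.0916
grip_force: 0.0
```

Emit:
send_rows(
  plan=[
    [[0, 0, 0.6], [0, 0, 0]],
    [[0, 0, 0.6], [0, 0, 0]],
    [[0, 0, 0.5], [0, 0, 0]],
    [[0, 0, 0.3], [0, 0, 0]],
    [[0, 0, 0.15], [0, 0, 0]],
    [[0, 0, 0], [0, 0, 0]],
    [[0, 0, 0], [0, 0, 0]],
    [[0, 0, 0], [0, 0, 0]],
    [[0, 0, 0], [0, 0, 0]],
    [[0, 0, 0], [0, 0, 0]],
  ],
)

```text
time: 8.95
tool_pos: [0.4603, 0.29, 0.018]
tool_rot: [3.142, -0.0, 0.111]
contact_force: [-0.1, -0.3, -0.2]
opening: 0.0915
grip_force: 0.0
```

```bash
python3 - <<'E'
from h import *
delta([.4602,.2892,.018],6.35)
E
```

```text
t 8.95 pos [0.4603 0.29   0.018 ] rot [ 1.80e+02 -1.00e-02  6.37e+00] F [-0.06 -0.29 -0.16] M [ 0.    0.04 -0.  ] grip 0.0 0.0915
shift units, axes AFTER turn [-0.009  0.029  0.001] turn units [ 0.     -0.0001  0.0002]
```

Emit:
send_rows(
  plan=[
    [[0, 0.03, 0], [0, 0, 0]],
    [[0, 0, 0], [0, 0, 0]],
    [[0, 0, 0], [0, 0, 0]],
    [[0, 0, 0], [0, 0, 0]],
    [[0, 0, 0], [0, 0, 0]],
    [[0, 0, 0], [0, 0, 0]],
    [[0, 0, 0], [0, 0, 0]],
    [[0, 0, 0], [0, 0, 0]],
    [[0, 0, 0], [0, 0, 0]],
    [[0, 0, 0], [0, 0, 0]],
  ],
  gripper=-1,
  force=50,
)

```text
time: 10.2
tool_pos: [0.4604, 0.2893, 0.0179]
tool_rot: [-3.142, -0.0, 0.111]
contact_force: [0.2, 0.7, 0.3]
opening: 0.0255
grip_force: 50.0
```

```bash
python3 - <<'E'
from h import *
delta([.4602,.2892,.018],6.35)
z=np.load("/tmp/top.npz")["W"][155:255,200:260].reshape(-1,3)
# start/end of stroke, stone yaw 9.9
a=np.radians(9.9);c=np.array([.4809,.0334]);u=np.array([np.cos(a),np.sin(a)])
print(c-.058*u,c+.058*u)
delta([*(c-.058*u),.095],9.9)
E
```

```text
t 10.2 pos [0.4604 0.2893 0.0179] rot [-1.80e+02 -1.00e-02  6.38e+00] F [0.17 0.71 0.29] M [ 0.15  0.06 -0.02] grip 50.0 0.0255
shift units, axes AFTER turn [-0.008  0.003 -0.002] turn units [-0.     -0.0001  0.0003]
[0.42376366 0.02342811] [0.53803634 0.04337189]
t 10.2 pos [0.4604 0.2893 0.0179] rot [-1.80e+02 -1.00e-02  6.38e+00] F [0.17 0.71 0.29] M [ 0.15  0.06 -0.02] grip 50.0 0.0255
shift units, axes AFTER turn [-3.271 10.224 -3.082] turn units [-0.     -0.0001 -0.0392]
```

Emit:
send_rows(
  plan=[
    [[0, 0, -0.3], [0, 0, 0]],
    [[0, 0, -0.8], [0, 0, 0]],
    [[0, 0, -1], [0, 0, -0.02]],
    [[0, 0, -0.7], [0, 0, -0.0192]],
    [[-0.1, 0.4, -0.28], [0, 0, 0]],
    [[-0.3, 0.8, 0], [0, 0, 0]],
    [[-0.3, 1, 0], [0, 0, 0]],
    [[-0.3, 1, 0], [0, 0, 0]],
    [[-0.3, 1, 0], [0, 0, 0]],
    [[-0.3, 1, 0], [0, 0, 0]],
  ],
)

```text
time: 11.45
tool_pos: [0.4424, 0.1527, 0.0945]
tool_rot: [3.141, 0.001, 0.172]
contact_force: [-0.1, -0.7, -3.5]
opening: 0.0257
grip_force: 50.0
```

Emit:
send_rows(
  plan=[
    [[-0.3, 1, 0], [0, 0, 0]],
    [[-0.3, 1, 0], [0, 0, 0]],
    [[-0.3, 1, 0], [0, 0, 0]],
    [[-0.3, 1, 0], [0, 0, 0]],
    [[-0.3, 0.7, 0], [0, 0, 0]],
    [[-0.3, 0.324, 0], [0, 0, 0]],
    [[-0.171, 0, 0], [0, 0, 0]],
    [[0, 0, 0], [0, 0, 0]],
    [[0, 0, 0], [0, 0, 0]],
    [[0, 0, 0], [0, 0, 0]],
  ],
)

```text
time: 12.7
tool_pos: [0.4166, 0.0224, 0.095]
tool_rot: [3.141, -0.0, 0.174]
contact_force: [0.4, 1.2, -2.5]
opening: 0.0256
grip_force: 50.0
```

```bash
python3 - <<'E'
from h import *
delta([.4238,.0234,.0755],9.9)
im,W=cloud("wrist"); cv2.imwrite("pics/w3.png",im)
E
```

```text
t 12.7 pos [0.4166 0.0224 0.095 ] rot [ 1.7999e+02 -1.0000e-02  9.9400e+00] F [ 0.36  1.17 -2.5 ] M [0.04 0.02 0.01] grip 50.0 0.0256
shift units, axes AFTER turn [0.292 0.011 0.779] turn units [ 0.0001 -0.0001  0.0005]
```

View pics/w3.png

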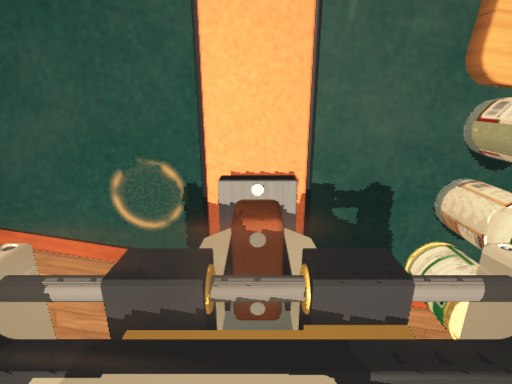

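The block hangs level and straight over the near end of the stone (front plate edge at (258,178)). I'll correct x, then lower.

Emit:
send_rows(
  plan=[
    [[0.29, 0.01, 0], [0, 0, 0]],
    [[0, 0, 0.3], [0, 0, 0]],
    [[0, 0, 0.3], [0, 0, 0]],
    [[0, 0, 0.18], [0, 0, 0]],
    [[0, 0, 0.08], [0, 0, 0]],
    [[0, 0, 0.08], [0, 0, 0]],
    [[0, 0, 0.08], [0, 0, 0]],
    [[0, 0, 0.08], [0, 0, 0]],
    [[0, 0, 0.06], [0, 0, 0]],
    [[0, 0, 0], [0, 0, 0]],
  ],
)

```text
time: 14.0
tool_pos: [0.4233, 0.0231, 0.066]
tool_rot: [3.142, 0.0, 0.173]
contact_force: [-3.9, -0.1, 4.7]
opening: 0.0253
grip_force: 50.0
```

Emit:
send_rows(
  plan=[
    [[0, 0, 0], [0, 0, 0]],
    [[0, 0, 0], [0, 0, 0]],
    [[0, 0, 0], [0, 0, 0]],
    [[0, 0, 0], [0, 0, 0]],
    [[0, 0, 0], [0, 0, 0]],
    [[0, 0, 0], [0, 0, 0]],
    [[0, 0, 0], [0, 0, 0]],
    [[0, 0, 0], [0, 0, 0]],
    [[0, 0, 0], [0, 0, 0]],
    [[0, 0, 0], [0, 0, 0]],
  ],
)

```text
time: 15.25
tool_pos: [0.4233, 0.0231, 0.0661]
tool_rot: [3.142, 0.0, 0.173]
contact_force: [-4.0, -0.6, 4.9]
opening: 0.0259
grip_force: 50.0
```

```bash
python3 - <<'E'
from h import *
delta([.5380,.0434,.066],9.9)
im,W=cloud("wrist")
m=(np.abs(W[...,0]-.53)<.03)&(np.abs(W[...,1]-.042)<.02)
print("stone z",np.median(W[m][:,2]),m.sum())
im,W=cloud("top")
m=(np.abs(W[...,0]-.54)<.025)&(np.abs(W[...,1]-.044)<.02)&(W[...,2]<.07)
print("stone z top",np.median(W[m][:,2]),m.sum())
print([robot.observe()["contact_force"].round(1) for _ in range(1)])
E
```

```text
t 15.25 pos [0.4233 0.0231 0.0661] rot [1.80e+02 2.00e-02 9.91e+00] F [-4.02 -0.63  4.89] M [0.03 0.67 0.  ] grip 50.0 0.0259
shift units, axes AFTER turn [ 4.66e+00 -1.20e-02  4.00e-03] turn units [0.     0.0003 0.0001]
stone z 0.048857051492710746 8007
stone z top 0.04865026527987213 259
[array([-4.1,  1.2,  5.2])]
```

Emit:
send_rows(
  plan=[
    [[0.06, 0, 0.02], [0, 0, 0]],
    [[0.16, 0, 0], [0, 0, 0]],
    [[0.26, 0, 0], [0, 0, 0]],
    [[0.3, 0, 0], [0, 0, 0]],
    [[0.3, 0, 0], [0, 0, 0]],
    [[0.3, 0, 0], [0, 0, 0]],
    [[0.3, 0, 0], [0, 0, 0]],
    [[0.3, 0, 0], [0, 0, 0]],
    [[0.3, 0, 0], [0, 0, 0]],
    [[0.3, 0, 0], [0, 0, 0]],
  ],
)

```text
time: 16.6
tool_pos: [0.4866, 0.0341, 0.0655]
tool_rot: [3.142, 0.002, 0.173]
contact_force: [-6.4, -1.9, 6.2]
opening: 0.0259
grip_force: 50.0
```

Emit:
send_rows(
  plan=[
    [[0.3, 0, 0], [0, 0, 0]],
    [[0.3, 0, 0], [0, 0, 0]],
    [[0.3, 0, 0], [0, 0, 0]],
    [[0.3, 0, 0], [0, 0, 0]],
    [[0.3, 0, 0], [0, 0, 0]],
    [[0.25, 0, 0], [0, 0, 0]],
    [[0.2, 0, 0], [0, 0, 0]],
    [[0.1, 0, 0], [0, 0, 0]],
    [[0.03, 0, 0], [0, 0, 0]],
    [[0, 0, 0], [0, 0, 0]],
  ],
)

```text
time: 17.85
tool_pos: [0.5378, 0.043, 0.0656]
tool_rot: [3.141, 0.001, 0.173]
contact_force: [-4.8, -1.5, 5.7]
opening: 0.0259
grip_force: 50.0
```

```bash
python3 - <<'E'
from h import *
delta([.5380,.0434,.066],9.9)
im,W=cloud("top")
a=np.radians(9.9);d=W[...,:2]-[.4809,.0334];x=d@[np.cos(a),np.sin(a)];y=d@[-np.sin(a),np.cos(a)]
m=(x>-.09)&(x<-.04)&(np.abs(y)<.03)&(W[...,2]<.07)
print("stone z top",np.median(W[m][:,2]),m.sum())
E
```

```text
t 17.85 pos [0.5378 0.043  0.0656] rot [1.7999e+02 6.0000e-02 9.9100e+00] F [-4.76 -1.52  5.71] M [-0.11  0.83  0.02] grip 50.0 0.0259
shift units, axes AFTER turn [ 0.009 -0.016 -0.015] turn units [0.0001 0.0007 0.0001]
stone z top 0.048196932103085385 146
```

Emit:
send_rows(
  plan=[
    [[0, 0, -0.3], [0, 0, 0]],
    [[0, 0, -0.6], [0, 0, 0]],
    [[0, 0, -0.9], [0, 0, 0]],
    [[0, 0, -0.9], [0, 0, 0.04]],
    [[0, 0, -0.9], [0, 0, 0.06]],
    [[0, 0, -0.9], [0, 0, 0.06]],
    [[0, 0, -0.9], [0, 0, 0.06]],
    [[0, 0, -0.8], [0, 0, 0.06]],
    [[0, 0, -0.5], [0, 0, 0.0334]],
    [[0, 0, -0.2], [0, 0, 0]],
  ],
)

```text
time: 19.15
tool_pos: [0.5389, 0.0432, 0.2394]
tool_rot: [-3.141, -0.003, -0.319]
contact_force: [0.5, -0.5, -3.2]
opening: 0.026
grip_force: 50.0
```

Emit:
send_rows(
  plan=[
    [[0, 0.3, 0], [0, 0, 0]],
    [[0.1, 0.6, 0], [0, 0, 0]],
    [[0.1, 0.9, 0], [0, 0, 0]],
    [[0.1, 0.9, 0], [0, 0, 0]],
    [[0.1, 0.9, 0], [0, 0, 0]],
    [[0.1, 0.9, 0], [0, 0, 0]],
    [[0.1, 0.9, 0], [0, 0, 0]],
    [[0.1, 0.9, 0], [0, 0, 0]],
    [[0.1, 0.9, 0], [0, 0, 0]],
    [[0.1, 0.9, 0], [0, 0, 0]],
  ],
)

```text
time: 20.4
tool_pos: [0.4952, -0.1578, 0.2374]
tool_rot: [3.141, 0.001, -0.32]
contact_force: [0.5, -1.2, -2.7]
opening: 0.0255
grip_force: 50.0
```

Emit:
send_rows(
  plan=[
    [[0.1, 0.9, 0], [0, 0, 0]],
    [[0.1, 0.9, 0], [0, 0, 0]],
    [[0.1, 0.9, 0], [0, 0, 0]],
    [[0.2, 0.9, 0], [0, 0, 0]],
    [[0.2, 0.9, 0], [0, 0, 0]],
    [[0.2, 0.9, 0], [0, 0, 0]],
    [[0.2, 0.9, 0], [0, 0, 0]],
    [[0.2, 0.9, 0], [0, 0, 0]],
    [[0.09, 0.9, 0], [0, 0, 0]],
    [[0, 0.6, 0], [0, 0, 0]],
  ],
)

```text
time: 21.65
tool_pos: [0.4603, -0.3751, 0.2377]
tool_rot: [-3.142, 0.0, -0.32]
contact_force: [-0.3, 0.1, -3.5]
opening: 0.0257
grip_force: 50.0
```

Emit:
send_rows(
  plan=[
    [[0, 0.4, 0], [0, 0, 0]],
    [[0, 0.25, 0], [0, 0, 0]],
    [[0, 0, 0], [0, 0, 0]],
    [[0, 0, 0], [0, 0, 0]],
    [[0, 0, 0], [0, 0, 0]],
    [[0, 0, 0], [0, 0, 0]],
    [[0, 0, 0], [0, 0, 0]],
    [[0, 0, 0], [0, 0, 0]],
    [[0, 0, 0], [0, 0, 0]],
    [[0, 0, 0], [0, 0, 0]],
  ],
)

```text
time: 22.9
tool_pos: [0.4557, -0.3891, 0.238]
tool_rot: [3.142, -0.0, -0.32]
contact_force: [0.3, 0.8, -2.6]
opening: 0.0254
grip_force: 50.0
```

```bash
python3 - <<'E'
from h import *
delta([.4544,-.3915,.078],-18.3)
im,W=cloud("wrist"); cv2.imwrite("pics/w4.png",im); np.savez("/tmp/w4.npz",im=im,W=W)
E
```

```text
t 22.9 pos [ 0.4557 -0.3891  0.238 ] rot [180.    -0.   -18.31] F [ 0.35  0.76 -2.58] M [ 0.07  0.04 -0.02] grip 50.0 0.0254
shift units, axes AFTER turn [-0.018  0.107  6.399] turn units [ 0.     -0.     -0.0001]
```

View pics/w4.png

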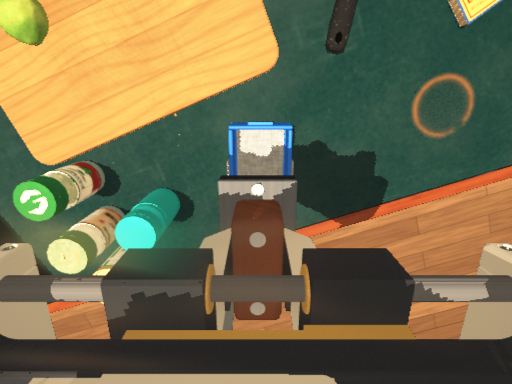

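The block is parallel to the case (mouth at (262,150), front plate edge at (258,178)), and the row is untouched. Lowering to 15 mm above the rim.

Emit:
send_rows(
  plan=[
    [[-0.02, 0.1, 0.3], [0, 0, 0]],
    [[0, 0, 0.7], [0, 0, 0]],
    [[0, 0, 0.8], [0, 0, 0]],
    [[0, 0, 0.8], [0, 0, 0]],
    [[0, 0, 0.8], [0, 0, 0]],
    [[0, 0, 0.8], [0, 0, 0]],
    [[0, 0, 0.7], [0, 0, 0]],
    [[0, 0, 0.5], [0, 0, 0]],
    [[0, 0, 0.3], [0, 0, 0]],
    [[0, 0, 0], [0, 0, 0]],
  ],
)

```text
time: 24.2
tool_pos: [0.4543, -0.3912, 0.0951]
tool_rot: [-3.141, 0.001, -0.319]
contact_force: [0.7, -0.7, -1.9]
opening: 0.0259
grip_force: 50.0
```

```bash
python3 - <<'E'
from h import *
delta([.4544,-.3915,.078],-18.3)
im,W=cloud("wrist"); cv2.imwrite("pics/w5.png",im)
a=np.radians(-18.3);d=W[...,:2]-[.4544,-.3915];x=d@[np.cos(a),np.sin(a)];y=d@[-np.sin(a),np.cos(a)];z=W[...,2]
m=(x>.031)&(x<.05)&(np.abs(y)<.03)&(z>.070-.015+.03)&(z<.12)
print("plate: x max",np.percentile(x[m],99),"y range",np.percentile(y[m],[1,99]),"z",np.percentile(z[m],[5,50,95]),m.sum())
A=np.c_[x[m],y[m],np.ones(m.sum())];print("slopes deg",np.degrees(np.linalg.lstsq(A,z[m],rcond=None)[0][:2]))
im,W=cloud("top");d=W[...,:2]-[.4544,-.3915];z=W[...,2]
for n,s in dict(j1=(.5103,-.1598),j2=(.442,-.1599),tin=(.3728,-.1612),turq=(.4428,-.2427)).items():
    m=(np.hypot(W[...,0]-s[0],W[...,1]-s[1])<.035)&(z>.06)&(z<.112); r=cv2.minAreaRect(W[m][:,:2].astype(np.float32)); print(n,np.round(r[0],4),m.sum())
E
```

```text
t 24.2 pos [ 0.4543 -0.3912  0.0951] rot [-1.7999e+02  3.0000e-02 -1.8300e+01] F [ 0.72 -0.69 -1.89] M [ 0.11  0.08 -0.04] grip 50.0 0.0259
shift units, axes AFTER turn [0.008 0.01  0.685] turn units [-0.0002  0.0004 -0.    ]
plate: x max 0.039459545600952044 y range [-0.02222534  0.02240791] z [0.08670997 0.09162859 0.0929762 ] 1297
slopes deg [-17.21029061  -0.06290484]
j1 [ 0.5103 -0.1597] 257
j2 [ 0.442  -0.1601] 251
tin [ 0.3809 -0.1702] 219
turq [ 0.442  -0.2432] 271
```

Emit:
send_rows(
  plan=[
    [[0, 0, 0.2], [0, 0, 0]],
    [[0, 0, 0.2], [0, 0, 0]],
    [[0, 0, 0.18], [0, 0, 0]],
    [[0, 0, 0.1], [0, 0, 0]],
    [[0, 0, 0], [0, 0, 0]],
    [[0, 0, 0], [0, 0, 0]],
    [[0, 0, 0], [0, 0, 0]],
    [[0, 0, 0], [0, 0, 0]],
    [[0, 0, 0], [0, 0, 0]],
    [[0, 0, 0], [0, 0, 0]],
  ],
)

```text
time: 25.55
tool_pos: [0.4544, -0.3913, 0.0785]
tool_rot: [3.141, -0.0, -0.319]
contact_force: [-0.7, -0.5, -2.2]
opening: 0.0259
grip_force: 50.0
```

```bash
python3 - <<'E'
from h import *
delta([.4544,-.3915,.078],-18.3)
im,W=cloud("wrist")
a=np.radians(-18.3);d=W[...,:2]-[.4544,-.3915];x=d@[np.cos(a),np.sin(a)];y=d@[-np.sin(a),np.cos(a)];z=W[...,2]
m=(x>.031)&(x<.038)&(np.abs(y)<.021)&(z>.068)&(z<.082)
print("plate z",np.percentile(z[m],[5,50,95]),m.sum())
A=np.c_[x[m],y[m],np.ones(m.sum())];print("slopes deg",np.degrees(np.linalg.lstsq(A,z[m],rcond=None)[0][:2]))
g=(np.abs(x)<.03)&(np.abs(y)<.012)&(z>.100)&(z<.118);print("grip top",np.percentile(z[g],[5,50,95]),g.sum())
im,_=cloud("scene"); cv2.imwrite("pics/s2.png",cv2.resize(im[150:300,180:420],(768,480)))
E
```

```text
t 25.55 pos [ 0.4544 -0.3913  0.0785] rot [179.99  -0.   -18.3 ] F [-0.71 -0.46 -2.23] M [0.06 0.06 0.01] grip 50.0 0.0259
shift units, axes AFTER turn [0.002 0.008 0.02 ] turn units [ 0.0001 -0.     -0.    ]
plate z [0.0741885  0.07524733 0.07662405] 844
slopes deg [-0.4660909  0.0834347]
grip top [0.10517041 0.10886821 0.11000988] 3767
```

View pics/s2.png

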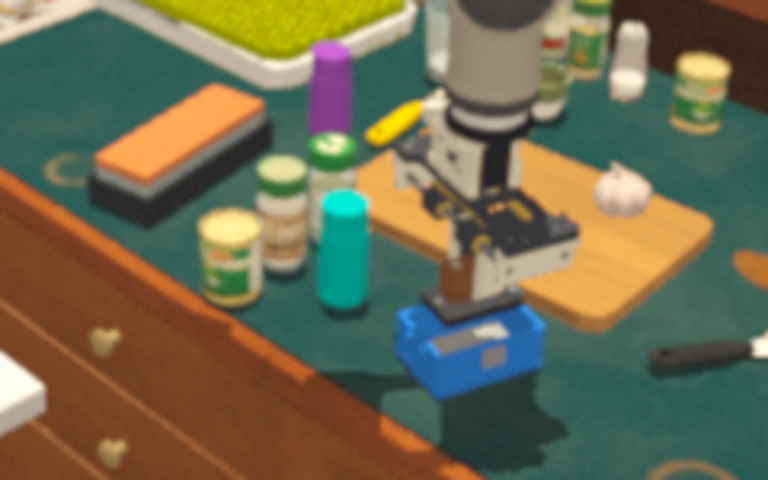

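The scene crop shows the block level over the case (470,300). The jars and tin still stand in their row, around (230,255) to (333,160). Measured underside is about 61 mm, so 15–16 mm above the rim, with the block centred and still.

```bash
python3 -c "
from h import *
print(abs(robot.observe()['qvel']).max()); print(robot.hand_in())"
```

```text
0.0013180447715340118
the job is handed in; nothing more can be done
None
```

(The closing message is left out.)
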